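Feel along the frets of a guitar neck

ROBOT

A 6-joint arm with a two-finger parallel gripper is mounted at the origin on the work surface. World frame = base frame: x ahead of the robot, y to its left, z up, the work surface at z = 0. Lengths are in m, angles in degrees, forces in N, time in s.
With the tool pointing down it reaches from about 0.3 to 0.75 m from the base axis. Payload 8.5 kg.
Tool frame: the origin (TCP) lies midway between the tips of the shut fingers; the grasp point (between the pads) lies 19 mm behind it; z points along the fingers, y is the direction in which the jaws open and shut (so a half turn about z gives the same grasp; the last joint's range is limited). The gripper opens to 85 mm and grips with 20 to 120 N. Pads are 22 mm wide; open, the fingers measure 114 mm over their backs; the gripper's body (76 mm by 85 mm) begins 54 mm behind the grasp point. The pads swing forward as they close: fully open they stand 13 mm farther back than shut.
Start: joints at [53.382, 21.807, 74.336, -0, 83.858, -12.336], TCP at [0.226, 0.501, 0.231] pointing down, gripper open.
Joint ranges: [-178.18, 178.18], [-50.72, 133.34], [12.68, 142.11], [-81.47, 261.47], [9.98, 163.14], [-165.26, 165.26]. Speed limits (degrees/s): [136.94, 136.94, 180, 180, 180, 180].

INTERFACE

Orientations are given as a 3x3 rotation matrix whose columns are the frame's x, y, z axes.
In Python, from rig import env gives the robot as it stands.
- The arm moves only by the shell command python3 -m inch 'ROWS' [FORCE]. ROWS is text: rows parted by semicolons, each of 5 numbers parted by spaces: the finger opening in mm, from 0 to 85.4, then the shift along the tool's x, y, z in mm, then the turn about the tool's z in degrees. In form: jaw dx dy dz turn; .... A call has 1 to 10 rows; each row is the pose to reach, as a shift and turn from the pose commanded when the call began, along the tool's axes at that moment; what a row does not reach only later rows make up. A row lasts 1/8 s, in which the tool goes at most 62.5 mm and 10.7 degrees, less where a joint would pass 70% of its speed; a pose out of reach is approached as far as the arm can. A call with a gripper value outside its range is refused whole. The fingers move at their own pace and stop on an object; FORCE is the grip in N (left out, the last holds). Time passes only in rows, so rows that repeat a pose let the fingers close. It gives the time, the measured TCP pose, the force and the opening at its end, in the units of the state.
- env.observe(): the state, without advancing time (a new reading comes with each control period).
- env.get_image(name): name is "scene" or "top" or "wrist"; returns a dict with "color" (400x640x3 uint8, blue, green, red), "range_z" (400x640 float32, m along the optical axis (not along the pixel's ray), 0 where there is no reading), "fov_y" (degrees; the focal length in pixels is half the picture's height over the tangent of half this angle, whatever the lens; pixels are square), "cx", "cy" (the principal point, pixels), "R" (3x3) and "t" (3): a world point X has camera coordinates R X + t. Camera axes: x right, y down, z forward; pixel columns grow to the right and rows downward; lengths in m; the calibration is good to about 2 mm. The wrist camera is an equidistant fisheye: a pixel r from the principal point sees the ray r / f radians off the axis. A picture is of the moment at which its call begins.
- env.close_job(): hands the job in, once; it reports no verdict.
The state is a dict: "time_s": time; "q": joint angles; "qvel": joint speeds; "joint_efforts": joint torques, N m; "position": TCP position; "tool_rot": TCP orientation; "ft_force": force on the tool from outside, world axes, zero at the start; "wrist_torque": the same for the moment, N m; "grip_width": finger opening in m.
Only numpy, scipy, OpenCV 4.12 (cv2) and the standard library are available. Lean on these libraries where they do the work, as an engineer would, in place of code of your own. Each camera call takes 0.05 s, during which the arm holds its last target.

TASK

Check the new frets on the guitar neck that lies in its sprung rest: with the gripper's fingertips, stroke lightly along the middle of the fretboard, from the first fret beside the headstock to the last fret at the other end. Then take the hand away. Only touch the neck, never press hard, lift it or shift it in its rest, and leave the other things on the bench where they are.

Things in the scene. Friction and masses are not known exactly. Their poses are not given: they have to be found in the camera images.
- first_fret (a point): Top of the first fret, on the middle line of the fretboard: the fret next to the headstock, about 147 mm above the bench. The first fret is 36 mm from the bone nut (which stands 1.5 mm above the fret tops) at the root of the headstock. Axes as neck.
- last_fret (a point): Top of the twentieth and last fret, on the middle line, at the far end of the fretboard: 408 mm from the first fret; the board ends 8 mm beyond it. All fret tops lie in one flat plane. Axes as neck.
- neck: Unstrung guitar neck, loose in its rest, 0.65 to 0.9 kg: flat black fretboard 452 mm long, 43 mm wide at the nut, 58 mm at the end; shaft 21 mm deep with the board; headstock 182 mm long sloping down 14 degrees, six tuners; heel 80 mm deep. It lies level. Origin on the middle line of the fretboard's top, 222 mm from the nut; x along the neck from nut to last fret, y across, z up.
- frets: The 20 polished, slippery steel frets, bars across the whole fretboard, 3.2 mm wide and 1 mm proud of it; same origin and axes as neck. x of frets 1 to 20 in mm: -186, -151, -119, -88, -59, -32, -6, 18, 41, 62, 83, 102, 120, 137, 154, 169, 183, 197, 210, 222.
- jig: Neck rest fixed to the bench: plywood base 520 x 190 x 18 mm, two spring-loaded posts with a saddle under the first frets and a cup with an end stop round the heel. Pressed on the frets, the neck sinks 1 mm for every 1 N to 4 N, at most 10 mm. Origin under the base, below the neck's origin, x as the neck's. Near it only the glue bottle and the mug's pencils are taller than the fretboard.
- file_mid (a point): Bystander on the neck rest's base: fret file with wooden handle, 215 mm long, 22 mm high; point near its middle, 11 mm above the base.
- hammer_mid (a point): Bystander on the neck rest's base: small brass-headed hammer, 220 mm long; point near its middle.
- jar_mid (a point): Bystander on the neck rest's base: small amber polish jar, 45 mm across, 43 mm high; point at its centre.
- radius_block_mid (a point): Bystander on the bench beyond the heel end of the neck: wooden sanding block 200 x 57 x 26 mm; point at its centre.
- tape_mid (a point): Bystander on the far side of the bench: roll of paper tape lying flat, 100 mm across, 24 mm high; point at its centre.
- glue_mid (a point): Bystander on the far side: standing glue bottle, 56 mm across, 165 mm high; point half-way up.
- mug_mid (a point): Bystander on the far side: white mug with pencils, 82 mm across, 95 mm high to the rim; point half-way up.
- square_mid (a point): Bystander on the far side: small try square lying flat, 75 x 138 mm; point in its wooden stock.

How it is judged:
By the outcome, as a careful person would: the job done as asked, in the order asked, and still so for the second after the job is handed in, with the robot touching nothing.
It also fails if it takes over 54 s, if anything falls off the work surface, if the arm or the gripper's body presses on something with over 40 N, if the wrist force passes 120 N, or if a joint passes its speed limit or range.

## Working session

There is one attempt and no reset: what is moved stays moved. The work goes in short steps, Python scripts to look and compute and a shell command to move; the robot and the scene stay as the last step left them, time stands still between calls to the robot, and variables do not carry over. Pictures are saved under pics/ and viewed, and the job is handed in when it is done.

```bash
ls; mkdir -p pics; python3 - <<'E'
from rig import env
import cv2,numpy as np,pickle
s=env.observe(); print(s)
for n in ["scene","top","wrist"]:
    im=env.get_image(n); pickle.dump(im,open(f"pics/{n}0.pkl","wb")); cv2.imwrite(f"pics/{n}0.png",im["color"]); print(n,im["fov_y"],im["cx"],im["cy"],im["R"],im["t"])
E
```

```text
pics
{'time_s': 0.0, 'q': array([ 5.33815140e+01,  2.18413990e+01,  7.43851725e+01, -4.03406963e-04,
        8.38578506e+01, -1.23354965e+01]), 'qvel': array([0.011383  , 0.01137407, 0.08551337, 0.07906233, 0.02830911,
       0.01654307]), 'joint_efforts': array([ 8.62202546e-05, -4.48457694e+01, -2.31281161e+01, -1.87304554e-04,
        4.72777057e-03,  6.12216155e-06]), 'position': array([0.22600583, 0.50109677, 0.23070548]), 'tool_rot': array([[-9.11525588e-01,  4.11242435e-01, -8.73267488e-04],
       [ 4.11243247e-01,  9.11524867e-01, -1.18679947e-03],
       [ 3.07942727e-04, -1.44092344e-03, -9.99998914e-01]]), 'ft_force': array([ 0.16130322, -0.16712679, -0.69097988]), 'wrist_torque': array([ 0.03440943, -0.01541427, -0.08782123]), 'grip_width': 0.08479256642874029}
scene 42.048320857386955 321.10900552282493 200.22615204179726 [[ 0.66070568  0.75063895  0.00302924]
 [ 0.47355359 -0.4136797  -0.77757064]
 [-0.58242167  0.51517985 -0.6287883 ]] [-0.34407705 -0.24496694  1.73470011]
top 54.8297644447341 317.5433001745969 200.11703536261496 [[ 0.01526756 -0.99985883 -0.00701523]
 [-0.99633254 -0.0146222  -0.08430695]
 [ 0.08419247  0.00827667 -0.99641514]] [-0.10753523  0.61850668  1.04480656]
wrist 65.70646984690485 315.41457060735274 196.86792840262183 [[ 0.41083374  0.91170946 -0.00122212]
 [ 0.86523752 -0.38946939  0.31571764]
 [ 0.28736678 -0.13076489 -0.9488524 ]] [-0.54971831 -0.0439443   0.37996668]
```

View pics/scene0.png

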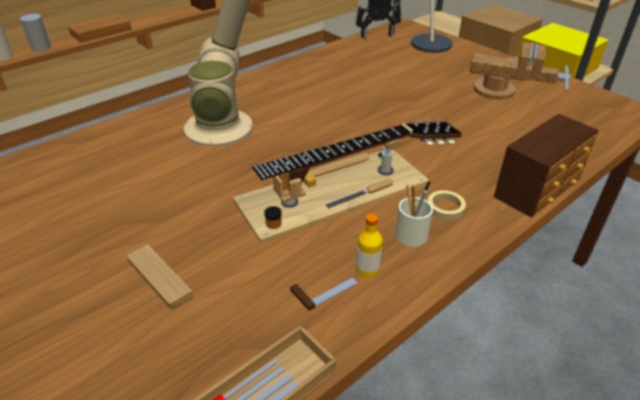

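View pics/top0.png

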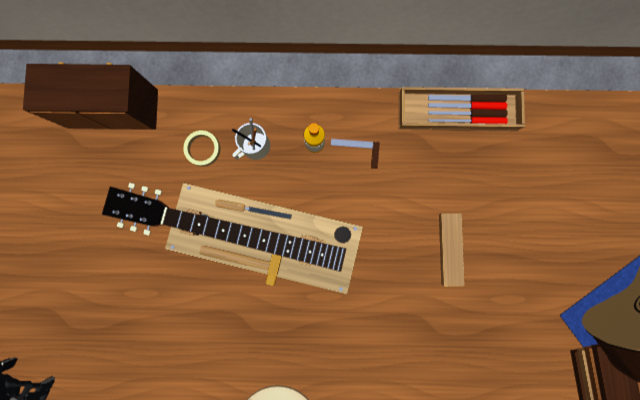

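View pics/wrist0.png

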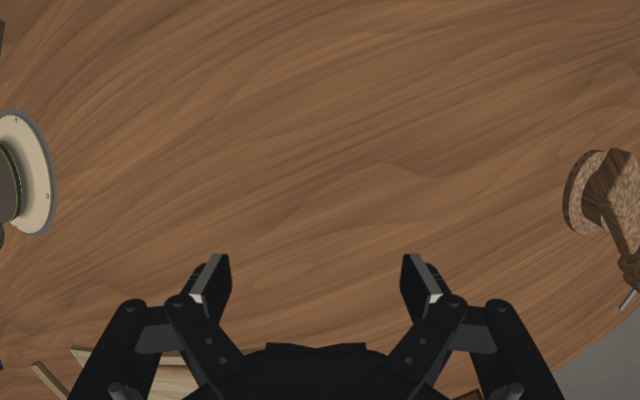

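The top view shows the neck running from the nut near (165,215) to the board's end near (344,259). The headstock is on the left (+y). Next I'll zoom in to measure it.

```bash
cat > h.py <<'E'
import numpy as np,cv2,pickle
def f(im): return im["color"].shape[0]/2/np.tan(np.radians(im["fov_y"])/2)
def onplane(im,px,z):
    px=np.atleast_2d(np.array(px,float)); F=f(im)
    d=np.c_[(px[:,0]-im["cx"])/F,(px[:,1]-im["cy"])/F,np.ones(len(px))]@im["R"]
    C=-im["R"].T@im["t"]; return C+d*((z-C[2])/d[:,2])[:,None]
def proj(im,X):
    c=np.atleast_2d(X)@im["R"].T+im["t"]; return np.c_[im["cx"]+f(im)*c[:,0]/c[:,2],im["cy"]+f(im)*c[:,1]/c[:,2]]
E
python3 - <<'E'
from h import *
im=pickle.load(open("pics/top0.pkl","rb"));c=im["color"][180:280,150:360]
cv2.imwrite("pics/topz.png",cv2.resize(c,None,fx=3.8,fy=3.8,interpolation=cv2.INTER_CUBIC))
# depth along board
r=im["range_z"]
F=f(im)
for t in np.linspace(0.05,.95,10):
    u=165+t*(344-165);v=215+t*(259-215);z=r[int(round(v)),int(round(u))]
    p=im["R"].T@(np.array([(u-im["cx"])/F*z,(v-im["cy"])/F*z,z])-im["t"]);print(u,v,p.round(4))
print(im["R"].T@-im["t"])
im=pickle.load(open("pics/scene0.pkl","rb"));c=im["color"][110:250,225:475]
cv2.imwrite("pics/scz.png",cv2.resize(c,None,fx=3.2,fy=3.2,interpolation=cv2.INTER_CUBIC))
E
```

```text
173.95 217.2 [0.5626 0.254  0.1444]
191.85 221.6 [0.5524 0.2085 0.1468]
209.75 226.0 [0.5423 0.1644 0.1457]
227.65 230.4 [0.5322 0.1198 0.1467]
245.55 234.8 [0.5221 0.0758 0.1455]
263.45 239.2 [0.5121 0.0315 0.1462]
281.35 243.6 [ 0.502  -0.0124  0.1452]
299.25 248.0 [ 0.4921 -0.0564  0.1459]
317.15 252.4 [ 0.482  -0.1002  0.1442]
335.04999999999995 256.8 [ 0.4724 -0.1438  0.1506]
[ 0.52991529 -0.10712363  1.0924511 ]
```

View pics/topz.png

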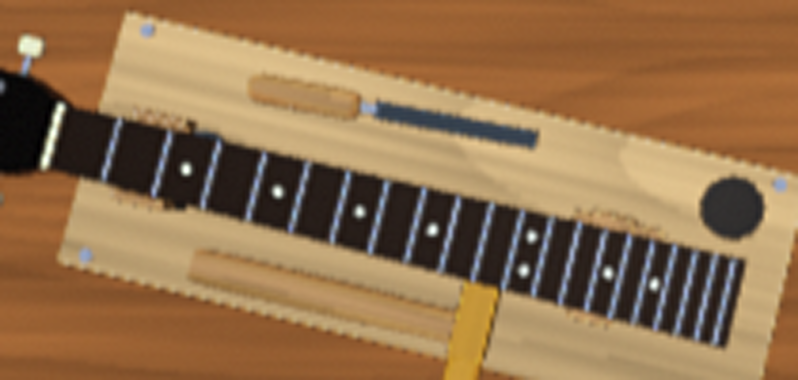

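View pics/scz.png

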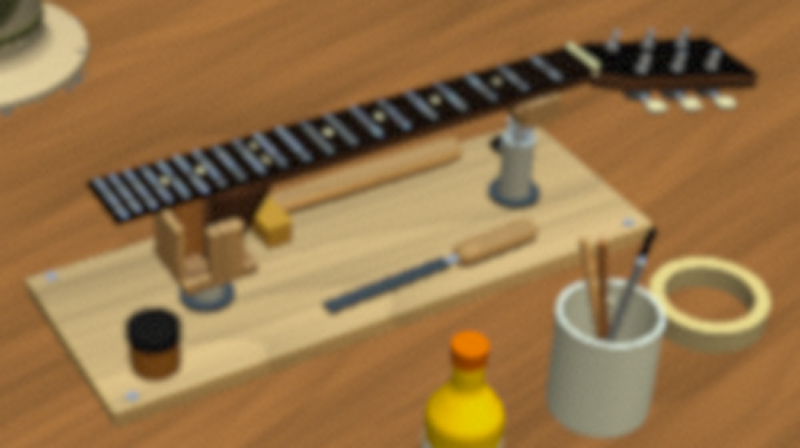

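The zoomed top view shows fret 1 at about (111,150), the last fret near the right end and the board's end edge from (744,260) to (726,347). In the scene view the jar, file and hammer lie on the base, well below the board. I'll fit the board's edges next.

```bash
python3 - <<'E'
from h import *
im=pickle.load(open("pics/top0.pkl","rb"));col=im["color"].astype(int);r=im["range_z"]
F=f(im);v,u=np.mgrid[0:400,0:640]
P=(np.stack([(u-im["cx"])/F*r,(v-im["cy"])/F*r,r],-1)-im["t"])@im["R"]
m=(P[...,2]>.136)&(P[...,2]<.16)&(u>166)&(u<350)&(v>195)&(v<280)
m=m.astype(np.uint8); n,l,st,_=cv2.connectedComponentsWithStats(m); k=1+st[1:,4].argmax(); m=(l==k); print(st[k])
pts=onplane(im,np.c_[u[m],v[m]],.146); 
a=pts[:,:2].mean(0); d=np.linalg.svd(pts[:,:2]-a,full_matrices=0)[2][0]; d*=-np.sign(d[1]); nrm=np.array([-d[1],d[0]])
for _ in range(3):
    s=(pts[:,:2]-a)@d;w=(pts[:,:2]-a)@nrm
    ss=[];c=[];wd=[]
    for b in np.arange(s.min()+.02,s.max()-.02,.01):
        q=w[abs(s-b)<.005]; lo,hi=np.percentile(q,[1,99]); ss.append(b);c.append((lo+hi)/2);wd.append(hi-lo)
    p=np.polyfit(ss,c,1); a=a+nrm*p[1]; d=d+nrm*p[0]; d/=np.linalg.norm(d); nrm=np.array([-d[1],d[0]])
s=(pts[:,:2]-a)@d
print("a",a,"d",d,"ang",np.degrees(np.arctan2(d[1],d[0])),"s",s.min(),s.max(),"w",wd[0],wd[-1],"z med",np.median(P[m][:,2]))
def w(X,Y): return [(X+.5)/3.8-.5+150,(Y+.5)/3.8-.5+180]
for nm,q,z in [("nut",w(53,136),.1485),("f1",w(111.5,150),.147),("end",w(735,303.5),.146)]:
    g=onplane(im,q,z)[0]; print(nm,g,"s",(g[:2]-a)@d,"off",(g[:2]-a)@nrm)
# intensity profile along axis
g=cv2.cvtColor(im["color"],cv2.COLOR_BGR2GRAY).astype(np.float32)
S=np.arange(-.25,.25,.001);prof=0
for o in (-.012,-.007,.007,.012):
    X=a+S[:,None]*d+o*nrm; q=proj(im,np.c_[X,np.full(len(S),.147)]).astype(np.float32)
    prof=prof+cv2.remap(g,q[:,:1],q[:,1:],cv2.INTER_LINEAR)[:,0]/4
from scipy.signal import find_peaks
pk=find_peaks(prof,prominence=12)[0]; print((S[pk]*1000).round())
fx=np.array([-186,-151,-119,-88,-59,-32,-6,18,41,62,83,102,120,137,154,169,183,197,210,222])/1000
sc=[sum(np.interp(fx+o,S,prof)) for o in np.arange(-.03,.03,.0005)]; o=np.arange(-.03,.03,.0005)[np.argmax(sc)]
org=a+o*d; print("offset",o,"origin",org,"f1",org-.186*d,"f20",org+.222*d)
vis=cv2.resize(im["color"],None,fx=4,fy=4,interpolation=cv2.INTER_CUBIC)
for x in fx: 
    q=proj(im,[*(org+x*d),.147])[0]; cv2.circle(vis,tuple(((q+.5)*4-.5).round().astype(int)),2,(0,0,255),-1)
cv2.imwrite("pics/chk.png",vis[730:1130,620:1420])
# scene check
im=pickle.load(open("pics/scene0.pkl","rb")); vis=cv2.resize(im["color"],None,fx=3,fy=3,interpolation=cv2.INTER_CUBIC)
for x in fx: 
    q=proj(im,[*(org+x*d),.147])[0]; cv2.circle(vis,tuple(((q+.5)*3-.5).round().astype(int)),2,(0,0,255),-1)
cv2.imwrite("pics/chk2.png",vis[330:700,700:1450])
E
```

```text
[ 167  208  179   64 3816]
a [0.51157773 0.04195295] d [-0.22227798 -0.97498333] ang -102.8428649947491 s -0.2402363471223322 0.21126451564928217 w 0.04236730059905494 0.056195656179221065 z med 0.14657809385436738
nut [0.56641779 0.27817093 0.1485    ] s -0.24249833350797284 off 0.0009620922575185528
f1 [0.55799553 0.24041562 0.147     ] s -0.20381544911329302 off 0.0011426953440548677
end [ 0.46596346 -0.16347025  0.146     ] s 0.2104232504289087 off 0.0011879016907969835
[-244. -204. -170. -138. -107.  -78.  -51.  -25.   -1.   22.   43.   64.
   74.   83.  101.  119.  135.  150.  164.  178.  191.  203.  216.]
offset -0.01899999999999999 origin [0.51580101 0.06047764] f1 [0.55714472 0.24182454] f20 [ 0.4664553  -0.15596866]
```

View pics/chk.png

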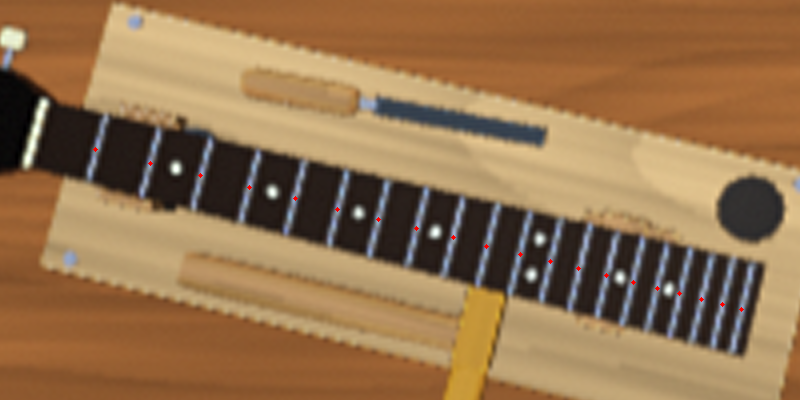

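View pics/chk2.png

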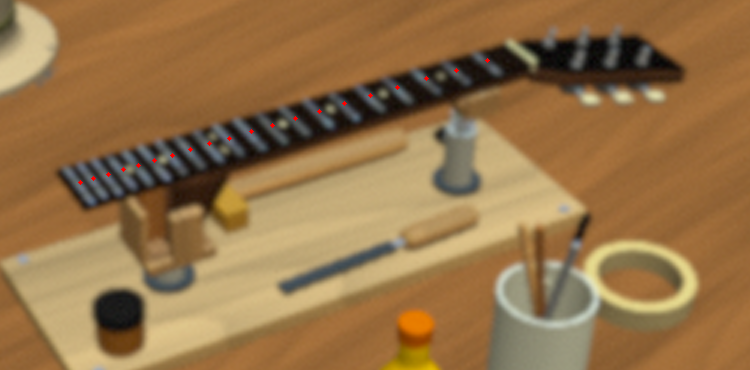

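The fret overlay matches the image. The real mid line is about 1 mm towards +x, so the first fret is at about (0.558, 0.242) and the last at about (0.467, -0.156). I'll shut the fingers and move above a point just before the first fret, with the pad width along the neck.

```bash
python3 -m inch '0 -41 -9.4 0 8; 0 -82 -18.8 0 16; 0 -123 -28.3 0 24; 0 -164 -37.7 0 32; 0 -205 -47 0 40; 0 -246 -56.5 0 48; 0 -287 -66 0 56; 0 -328 -75.4 0 64; 0 -369 -85 0 72; 0 -408 -94.2 0 78.5' 30; python3 -m inch '0 0 0 0 0; 0 0 0 0 0; 0 0 0 0 0'
python3 - <<'E'
from rig import env
import cv2,pickle
s=env.observe(); print(s['time_s'],s['position'],s['tool_rot'],s['ft_force'],s['q'],s['grip_width'])
for n in ["wrist","top","scene"]:
    im=env.get_image(n); cv2.imwrite(f"pics/{n}1.png",im["color"]); pickle.dump(im,open(f"pics/{n}1.pkl","wb"))
E
```

```text
time_s: 1.4
position: [0.5603, 0.2467, 0.231]
tool_rot: [[0.225, 0.974, -0.001], [0.974, -0.225, -0.0], [-0.0, -0.001, -1.0]]
ft_force: [-0.1, 0.4, -0.5]
grip_width: 0.0002
time_s: 1.78
position: [0.5585, 0.2485, 0.2315]
tool_rot: [[0.219, 0.976, -0.0], [0.976, -0.219, 0.0], [0.0, -0.0, -1.0]]
ft_force: [0.2, 0.0, -0.7]
grip_width: -0.0
1.775 [0.55853708 0.24845428 0.23145923] [[ 2.19461813e-01  9.75621075e-01 -1.75498735e-04]
 [ 9.75621090e-01 -2.19461801e-01  8.40860262e-05]
 [ 4.35208309e-05 -1.89673938e-04 -9.99999981e-01]] [ 0.23376806  0.0217684  -0.71689744] [1.28960777e+01 2.80881048e+01 6.38794726e+01 6.94449543e-03
 8.80411491e+01 2.55732643e+01] -1.166000101761959e-05
```

View pics/wrist1.png

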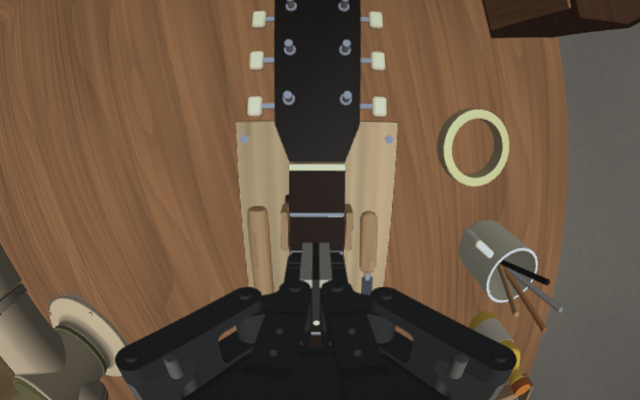

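View pics/scene1.png

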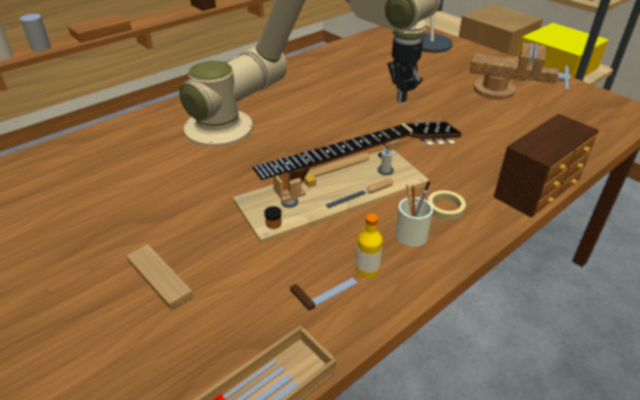

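The wrist view shows the shut fingers centred on the board at about (316,260). The nut is at (317,168), spanning 289–345, and the first fret is at (317,214). I'll cast these rays onto the fret plane.

```bash
cat >> h.py <<'E'
def fish(im,px,z):
    px=np.atleast_2d(np.array(px,float)); e=px-[im["cx"],im["cy"]]; r=np.linalg.norm(e,axis=1); th=r/f(im)
    d=np.c_[e/np.maximum(r,1e-9)[:,None]*np.sin(th)[:,None],np.cos(th)]@im["R"]
    C=-im["R"].T@im["t"]; return C+d*((z-C[2])/d[:,2])[:,None]
E
python3 - <<'E'
from h import *
im=pickle.load(open("pics/wrist1.pkl","rb"))
c=im["color"][150:250,270:370]; cv2.imwrite("pics/wz.png",cv2.resize(c,None,fx=5,fy=5,interpolation=cv2.INTER_CUBIC))
tcp=np.array([.55854,.24845]);d=np.array([-.2223,-.975]);n=np.array([.975,-.2223])
for nm,p,z in [("nutL",(289,168),.1485),("nutR",(345,168),.1485),("f1L",(289.5,214),.147),("f1R",(343.5,214),.147)]:
    g=fish(im,p,z)[0]; print(nm,g.round(4),"ahead",((g[:2]-tcp)@d).round(4),"lat",((g[:2]-tcp)@n).round(4))
E
```

```text
nutL [0.5481 0.28   0.1485] ahead -0.0284 lat -0.0172
nutR [0.5891 0.2708 0.1485] ahead -0.0286 lat 0.0248
f1L [0.5392 0.2435 0.147 ] ahead 0.0092 lat -0.0177
f1R [0.5809 0.2341 0.147 ] ahead 0.009 lat 0.025
```

View pics/wz.png

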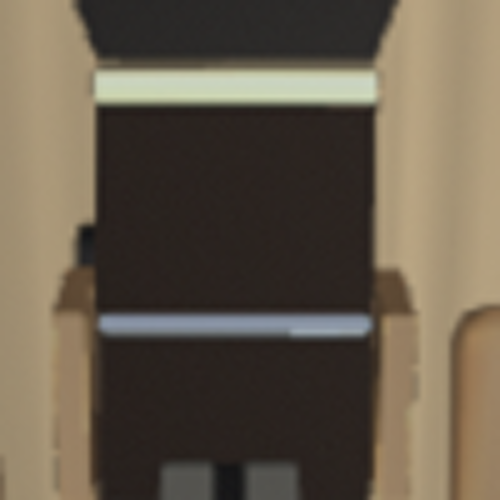

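The top camera puts the mid line about 1 mm to the +y-tool side and the wrist camera about 3.7 mm, so I'll shift 2 mm. Then I'll descend to a few mm above the frets.

```bash
python3 -m inch '0 0 2 15 0; 0 0 2 35 0; 0 0 2 55 0; 0 0 2 70 0; 0 0 2 77 0; 0 0 2 79 0; 0 0 2 79 0; 0 0 2 79 0'
python3 - <<'E'
from rig import env
from h import *
s=env.observe(); print(s['position'],s['ft_force'],s['wrist_torque'])
im=env.get_image("wrist"); cv2.imwrite("pics/w2.png",im["color"]); pickle.dump(im,open("pics/w2.pkl","wb"))
E
```

```text
time_s: 2.92
position: [0.5615, 0.2473, 0.1529]
tool_rot: [[0.221, 0.975, 0.001], [0.975, -0.221, 0.0], [0.0, 0.001, -1.0]]
ft_force: [0.1, -0.1, -0.8]
grip_width: -0.0003
[0.56151553 0.24729178 0.1528924 ] [ 0.09121409 -0.06572508 -0.7521582 ] [-0.00172556 -0.00149431  0.04676076]
```

View pics/w2.png

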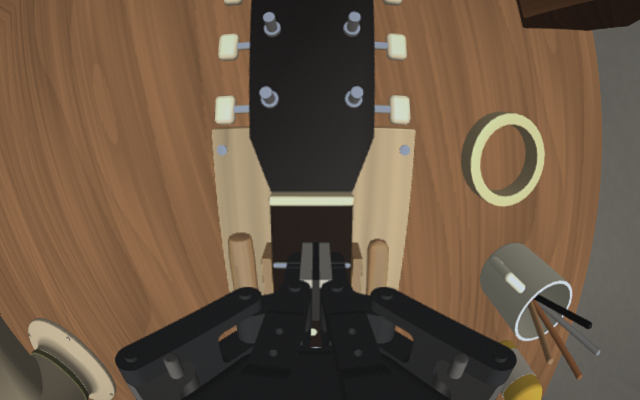

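In the wrist view the finger centre is at column 316 and the board centre at column 312.5, at nearly the same depth. That means the hand is about 1.8 mm too far in +y. I'll correct that and feel downward.

```bash
python3 -m inch '0 0 -1.8 0 0; 0 0 -1.8 2 0; 0 0 -1.8 3.5 0; 0 0 -1.8 4 0; 0 0 -1.8 4 0' ; for i in 1; do python3 -m inch '0 0 0 0.5 0; 0 0 0 0.5 0; 0 0 0 0.5 0'; done
```

```text
time_s: 3.6
position: [0.5595, 0.2476, 0.1483]
tool_rot: [[0.221, 0.975, -0.0], [0.975, -0.221, -0.0], [-0.0, -0.0, -1.0]]
ft_force: [-0.6, 0.4, -0.5]
grip_width: -0.0002
time_s: 3.98
position: [0.5595, 0.2476, 0.1479]
tool_rot: [[0.221, 0.975, 0.0], [0.975, -0.221, -0.0], [0.0, 0.0, -1.0]]
ft_force: [-0.6, -0.5, 0.3]
grip_width: 0.0001
```

```bash
python3 -m inch '0 0 0 0.5 0; 0 0 0 0.5 0; 0 0 0 0.5 0'
```

```text
time_s: 4.35
position: [0.5596, 0.2476, 0.1473]
tool_rot: [[0.221, 0.975, 0.0], [0.975, -0.221, 0.0], [0.0, 0.0, -1.0]]
ft_force: [0.6, -0.3, 0.2]
grip_width: -0.0001
```

```bash
python3 -m inch '0 0 0 0.5 0; 0 0 0 0.5 0; 0 0 0 0.5 0'
```

```text
time_s: 4.72
position: [0.5595, 0.2476, 0.1468]
tool_rot: [[0.221, 0.975, 0.0], [0.975, -0.221, 0.0], [0.0, 0.0, -1.0]]
ft_force: [-0.2, -1.0, 0.2]
grip_width: -0.0001
```

```bash
python3 -m inch '0 0 0 0.5 0; 0 0 0 0.5 0; 0 0 0 0.5 0'
```

```text
time_s: 5.1
position: [0.5595, 0.2477, 0.1464]
tool_rot: [[0.221, 0.975, 0.0], [0.975, -0.221, 0.0], [0.0, 0.0, -1.0]]
ft_force: [0.4, 0.3, 0.5]
grip_width: 0.0002
```

```bash
python3 -m inch '0 0 0 0.4 0; 0 0 0 0.4 0; 0 0 0 0.4 0'; python3 - <<'E'
from rig import env
from h import *
F=[]
for i in range(6):
    F.append(env.observe()['ft_force']); im=env.get_image("wrist")
print(np.round(F,2), np.mean(F,0), env.observe()['time_s'])
cv2.imwrite("pics/w3.png",im["color"])
im=env.get_image("scene"); cv2.imwrite("pics/s3.png",cv2.resize(im["color"][100:220,330:490],None,fx=5,fy=5,interpolation=cv2.INTER_CUBIC))
E
```

```text
time_s: 5.48
position: [0.5596, 0.2477, 0.146]
tool_rot: [[0.221, 0.975, 0.0], [0.975, -0.221, 0.0], [0.0, 0.0, -1.0]]
ft_force: [-0.6, -0.2, 0.6]
grip_width: 0.0003
[[-0.56 -0.22  0.59]
 [-0.33  0.13  0.8 ]
 [ 0.09 -0.32  0.91]
 [ 0.83  0.2   1.77]
 [ 0.68  0.29  1.61]
 [-0.49  0.68  1.68]] [0.03610783 0.125972   1.22731945] 5.775
```

View pics/s3.png

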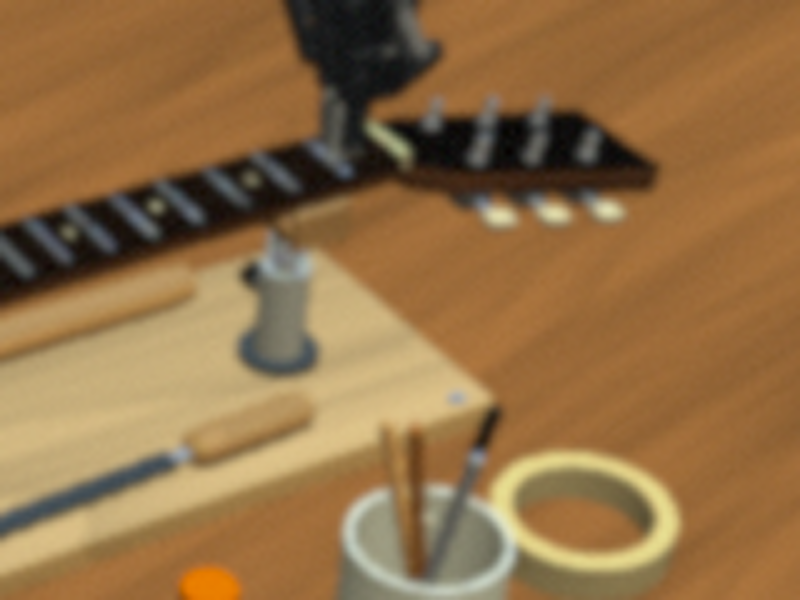

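View pics/w3.png

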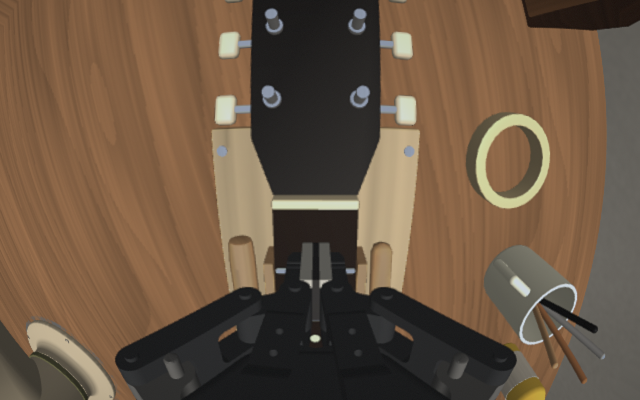

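Contact is light: the force z rose from a baseline of -0.7 N to about +1.2 N, roughly 2 N of press. The fingers are centred (board at columns 275–354, fingers at 316). I'll ease off 0.4 mm and begin the stroke along tool -x, which points nut to heel.

```bash
python3 -m inch '0 -2 0 -0.2 0; 0 -5 0 -0.4 0; 0 -8 0 -0.4 0; 0 -11 0 -0.4 0; 0 -14 0 -0.4 0; 0 -17 0 -0.4 0; 0 -20 0 -0.4 0; 0 -23 0 -0.4 0; 0 -26 0 -0.4 0; 0 -29 0 -0.4 0'
```

```text
time_s: 7.08
position: [0.5531, 0.2192, 0.1463]
tool_rot: [[0.221, 0.975, -0.0], [0.975, -0.221, -0.0], [-0.0, -0.0, -1.0]]
ft_force: [0.1, 0.0, 0.2]
grip_width: 0.0
```

```bash
python3 -m inch '0 -3 0 0 0; 0 -6 0 0 0; 0 -9 0 0 0; 0 -12 0 0 0; 0 -15 0 0 0; 0 -18 0 0 0'; python3 - <<'E'
from rig import env
from h import *
F=[]
for i in range(3):
    F.append(env.observe()['ft_force']); im=env.get_image("wrist")
print(np.round(F,2), np.mean(F,0), env.observe()['time_s'])
cv2.imwrite("pics/w4.png",im["color"][100:350,170:470])
E
```

```text
time_s: 7.82
position: [0.5491, 0.2016, 0.1464]
tool_rot: [[0.221, 0.975, 0.0], [0.975, -0.221, 0.0], [0.0, 0.0, -1.0]]
ft_force: [0.2, 0.8, 0.4]
grip_width: -0.0004
[[ 0.18  0.82  0.38]
 [-0.25  0.46  1.57]
 [-0.69 -0.83  0.98]] [-0.25259197  0.15129421  0.97581708] 7.975
```

View pics/w4.png

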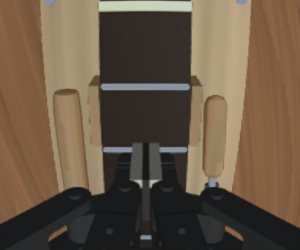

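The fingers have passed fret 2 (columns 103–188, centre 145.5) and are centred at 146. The press is about 1.5 N with no catching. Continuing.

```bash
python3 -m inch '0 -4 0 0 0; 0 -8 0 0 0; 0 -12 0 0 0; 0 -16 0 0 0; 0 -20 0 0 0; 0 -24 0 0 0; 0 -28 0 0 0; 0 -32 0 0 0; 0 -36 0 0 0; 0 -40 0 0 0'
```

```text
time_s: 9.22
position: [0.5401, 0.1625, 0.1462]
tool_rot: [[0.221, 0.975, -0.0], [0.975, -0.221, -0.0], [-0.0, -0.0, -1.0]]
ft_force: [0.2, -0.0, -0.2]
grip_width: -0.0001
```

```bash
python3 -m inch '0 -4 0 0 0; 0 -8 0 0 0; 0 -12 0 0 0; 0 -16 0 0 0; 0 -20 0 0 0; 0 -24 0 0 0; 0 -28 0 0 0; 0 -32 0 0 0; 0 -36 0 0 0; 0 -40 0 0 0'; python3 - <<'E'
from rig import env
from h import *
F=[]
for i in range(4):
    F.append(env.observe()['ft_force']); im=env.get_image("wrist")
print(np.round(F,2), np.mean(F,0), env.observe()['time_s'])
cv2.imwrite("pics/w5.png",im["color"][100:350,170:470])
E
```

```text
time_s: 10.48
position: [0.5314, 0.1237, 0.1464]
tool_rot: [[0.221, 0.975, 0.0], [0.975, -0.221, 0.0], [0.0, 0.0, -1.0]]
ft_force: [0.8, 0.8, 1.4]
grip_width: 0.0001
[[ 0.82  0.76  1.37]
 [ 0.05  0.6   2.56]
 [-1.29 -0.35  2.  ]
 [-0.53 -0.75  3.06]] [-0.23733006  0.06232286  2.24541839] 10.675
```

View pics/w5.png

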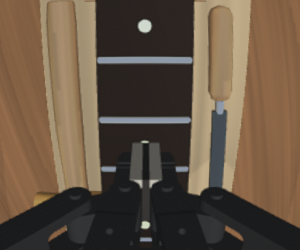

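The fingers are still centred (fret at columns 98–192). The press has grown slightly to about 3 N, so I'll ease up 0.3 mm.

```bash
python3 -m inch '0 -4 0 -0.1 0; 0 -8 0 -0.3 0; 0 -12 0 -0.3 0; 0 -16 0 -0.3 0; 0 -20 0 -0.3 0; 0 -24 0 -0.3 0; 0 -28 0 -0.3 0; 0 -32 0 -0.3 0; 0 -36 0 -0.3 0; 0 -40 0 -0.3 0'; python3 - <<'E'
from rig import env
import numpy as np
F=[]
for i in range(3):
    env.get_image("wrist"); F.append(env.observe()['ft_force'])
print(np.round(F,2))
E
```

```text
time_s: 11.92
position: [0.5226, 0.0845, 0.1467]
tool_rot: [[0.221, 0.975, 0.0], [0.975, -0.221, 0.0], [0.0, 0.0, -1.0]]
ft_force: [0.6, 0.8, 1.5]
grip_width: -0.0002
[[-0.09  0.12  0.33]
 [ 0.05 -0.62  1.47]
 [ 0.26 -0.64  1.18]]
```

```bash
python3 -m inch '0 -4 0 0 0; 0 -8 0 0 0; 0 -12 0 0 0; 0 -16 0 0 0; 0 -20 0 0 0; 0 -24 0 0 0; 0 -28 0 0 0; 0 -32 0 0 0; 0 -36 0 0 0; 0 -40 0 0 0'; python3 - <<'E'
from rig import env
from h import *
F=[]
for i in range(4):
    F.append(env.observe()['ft_force']); im=env.get_image("wrist")
print(np.round(F,2), np.mean(F,0), env.observe()['time_s'])
cv2.imwrite("pics/w6.png",im["color"][100:350,170:470])
im=env.get_image("scene"); cv2.imwrite("pics/s6.png",cv2.resize(im["color"][110:230,240:440],None,fx=4,fy=4,interpolation=cv2.INTER_CUBIC))
E
```

```text
time_s: 13.32
position: [0.5138, 0.0456, 0.1467]
tool_rot: [[0.221, 0.975, 0.0], [0.975, -0.221, 0.0], [0.0, 0.0, -1.0]]
ft_force: [-0.0, 0.9, 1.2]
grip_width: -0.0003
[[-0.04  0.94  1.17]
 [-0.17 -0.12  2.42]
 [-0.42 -0.52  1.56]
 [-0.18 -0.81  2.85]] [-0.1996331  -0.12642615  1.9969476 ] 13.525
```

View pics/w6.png

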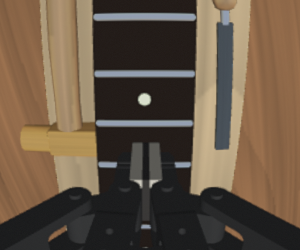

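View pics/s6.png

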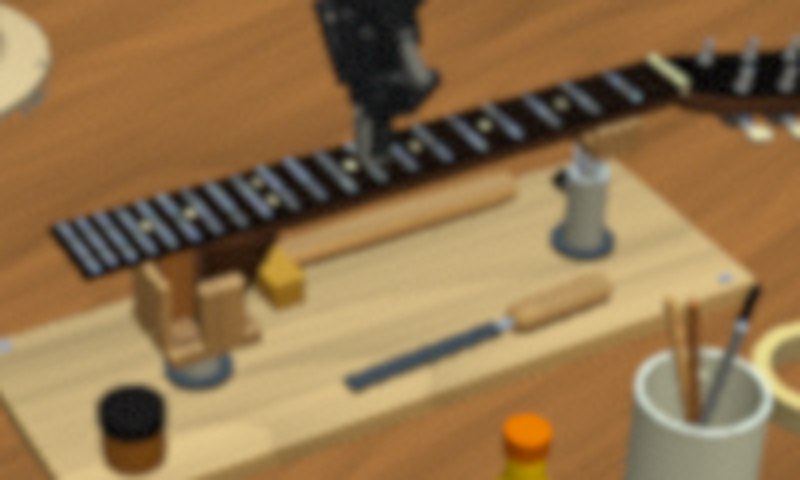

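The fingers are at mid-neck and still centred (fret at columns 95–193), with light contact and the rest undisturbed. Continuing.

```bash
python3 -m inch '0 -4 -0.3 -0.1 0; 0 -8 -0.3 -0.1 0; 0 -12 -0.3 -0.1 0; 0 -16 -0.3 -0.1 0; 0 -20 -0.3 -0.1 0; 0 -24 -0.3 -0.1 0; 0 -28 -0.3 -0.1 0; 0 -32 -0.3 -0.1 0; 0 -36 -0.3 -0.1 0; 0 -40 -0.3 -0.1 0'; python3 - <<'E'
from rig import env
import numpy as np
F=[]
for i in range(4):
    env.get_image("wrist"); F.append(env.observe()['ft_force'])
print(np.round(F,2))
E
```

```text
time_s: 14.82
position: [0.5044, 0.0065, 0.1466]
tool_rot: [[0.221, 0.975, -0.0], [0.975, -0.221, -0.0], [-0.0, -0.0, -1.0]]
ft_force: [0.0, 1.6, 0.1]
grip_width: 0.0004
[[ 0.09  1.41  1.12]
 [ 0.31 -0.1   2.22]
 [ 0.12  0.19  1.07]
 [ 0.08  0.42  1.  ]]
```

```bash
python3 -m inch '0 -4 0 0 0; 0 -8 0 0 0; 0 -12 0 0 0; 0 -16 0 0 0; 0 -20 0 0 0; 0 -24 0 0 0; 0 -28 0 0 0; 0 -32 0 0 0; 0 -36 0 0 0; 0 -40 0 0 0'; python3 - <<'E'
from rig import env
from h import *
F=[]
for i in range(4):
    F.append(env.observe()['ft_force']); im=env.get_image("wrist")
print(np.round(F,2), np.mean(F,0), env.observe()['time_s'])
cv2.imwrite("pics/w7.png",im["color"][100:350,170:470])
E
```

```text
time_s: 16.27
position: [0.4956, -0.0325, 0.1467]
tool_rot: [[0.221, 0.975, -0.0], [0.975, -0.221, -0.0], [-0.0, -0.0, -1.0]]
ft_force: [0.0, 2.3, 1.4]
grip_width: 0.0002
[[ 0.    2.35  1.38]
 [ 1.29  0.74  2.09]
 [ 0.54 -0.72  1.49]
 [ 0.51 -0.65  1.42]] [0.58610736 0.43049546 1.59637153] 16.475
```

View pics/w7.png

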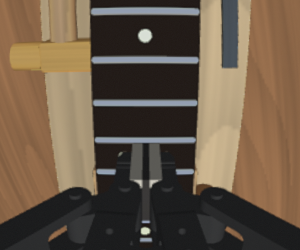

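Still centred and light (about 2 N). The hand is at about x = +95 mm on the neck, with 127 mm to go.

```bash
python3 -m inch '0 -4 0 0 0; 0 -8 0 0 0; 0 -12 0 0 0; 0 -16 0 0 0; 0 -20 0 0 0; 0 -24 0 0 0; 0 -28 0 0 0; 0 -32 0 0 0; 0 -36 0 0 0; 0 -40 0 0 0'; python3 - <<'E'
from rig import env
import numpy as np
F=[]
for i in range(4):
    env.get_image("wrist"); F.append(env.observe()['ft_force'])
print(np.round(F,2))
E
```

```text
time_s: 17.73
position: [0.4868, -0.0715, 0.1467]
tool_rot: [[0.221, 0.975, -0.0], [0.975, -0.221, -0.0], [-0.0, -0.0, -1.0]]
ft_force: [-0.1, 1.4, 2.4]
grip_width: 0.0004
[[ 0.17  0.03  1.91]
 [-0.57 -1.06  1.86]
 [-1.19 -0.9   2.45]
 [ 0.35 -1.08  1.66]]
```

```bash
python3 -m inch '0 -4 0 0 0; 0 -8 0 0 0; 0 -12 0 0 0; 0 -16 0 0 0; 0 -20 0 0 0; 0 -24 0 0 0; 0 -28 0 0 0; 0 -32 0 0 0; 0 -36 0 0 0; 0 -40 0 0 0'; python3 - <<'E'
from rig import env
from h import *
F=[]
for i in range(4):
    F.append(env.observe()['ft_force']); im=env.get_image("wrist")
print(np.round(F,2), np.mean(F,0), env.observe()['time_s'])
cv2.imwrite("pics/w8.png",im["color"][100:350,170:470])
im=env.get_image("scene"); cv2.imwrite("pics/s8.png",cv2.resize(im["color"][110:230,220:420],None,fx=4,fy=4,interpolation=cv2.INTER_CUBIC))
E
```

```text
time_s: 19.18
position: [0.478, -0.1105, 0.1467]
tool_rot: [[0.221, 0.975, -0.0], [0.975, -0.221, 0.0], [0.0, -0.0, -1.0]]
ft_force: [0.2, -0.0, 1.4]
grip_width: 0.0002
[[ 0.2  -0.03  1.43]
 [-0.37  0.45  2.42]
 [-0.38 -0.94  2.41]
 [ 0.07 -1.02  2.71]] [-0.11973703 -0.38557308  2.2411271 ] 19.375
```

View pics/w8.png

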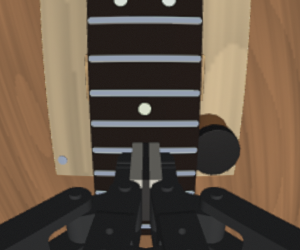

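View pics/s8.png

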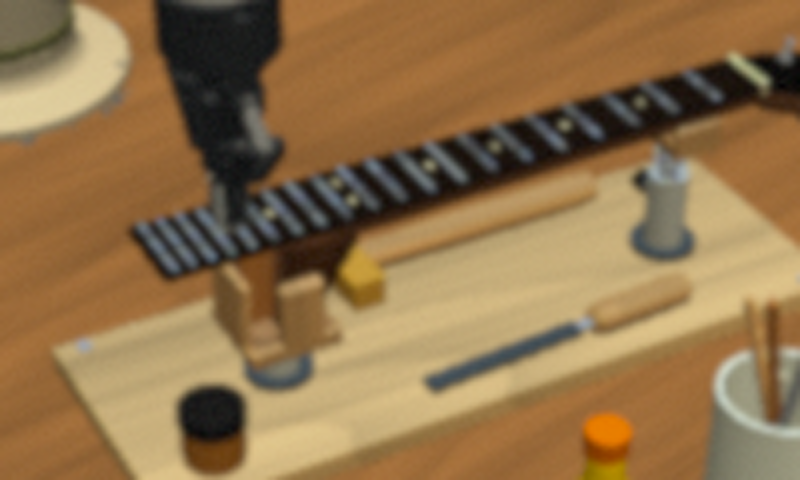

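x ≈ +175 mm: the fingers are at frets 16–17, still centred. 50 mm more takes the tip's middle just past the last fret.

```bash
python3 -m inch '0 -5 0 0 0; 0 -10 0 0 0; 0 -15 0 0 0; 0 -20 0 0 0; 0 -25 0 0 0; 0 -30 0 0 0; 0 -35 0 0 0; 0 -40 0 0 0; 0 -44 0 0 0; 0 -47 0 0 0'; python3 -m inch '0 -2 0 0 0; 0 -3 0 0 0; 0 -3 0 0 0'; python3 - <<'E'
from rig import env
from h import *
F=[]
for i in range(4):
    F.append(env.observe()['ft_force']); im=env.get_image("wrist")
print(np.round(F,2), np.mean(F,0), env.observe()['time_s'])
cv2.imwrite("pics/w9.png",im["color"][100:350,170:470])
im=env.get_image("scene"); cv2.imwrite("pics/s9.png",cv2.resize(im["color"][110:230,220:420],None,fx=4,fy=4,interpolation=cv2.INTER_CUBIC))
im=env.get_image("top"); cv2.imwrite("pics/t9.png",cv2.resize(im["color"][180:330,240:400],None,fx=4,fy=4,interpolation=cv2.INTER_CUBIC))
E
```

```text
time_s: 20.68
position: [0.4676, -0.1563, 0.1467]
tool_rot: [[0.221, 0.975, -0.0], [0.975, -0.221, 0.0], [0.0, -0.0, -1.0]]
ft_force: [-0.1, -0.0, 2.0]
grip_width: -0.0001
time_s: 21.05
position: [0.467, -0.159, 0.1467]
tool_rot: [[0.221, 0.975, -0.0], [0.975, -0.221, -0.0], [-0.0, -0.0, -1.0]]
ft_force: [-0.5, 0.3, 1.5]
grip_width: 0.0001
[[-0.5   0.3   1.55]
 [ 0.06  0.63  1.45]
 [-0.01  0.14 -0.08]
 [ 0.19 -0.59  1.81]] [-0.06449566  0.12079227  1.18055161] 21.25
```

View pics/s9.png

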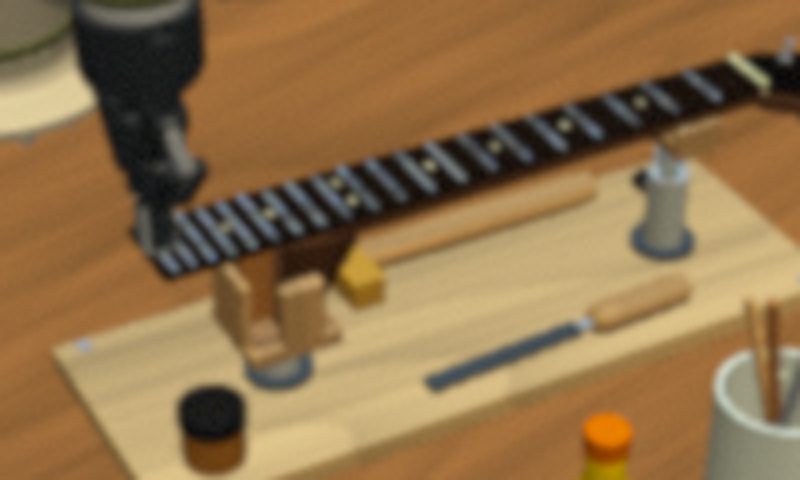

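View pics/w9.png

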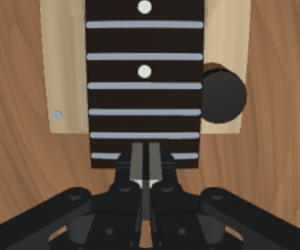

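The tip stands on the last fret at the board's end, with about 2 N of contact. Now I'll lift straight up and take the hand away beyond the heel.

```bash
python3 -m inch '0 0 0 -4 0; 0 0 0 -14 0; 0 0 0 -34 0; 0 0 0 -60 0; 0 0 0 -90 0; 0 -10 0 -115 0; 0 -30 0 -125 0; 0 -55 0 -130 0; 0 -80 0 -130 0; 0 -100 0 -130 0'; python3 -m inch '0 0 0 0 0; 0 0 0 0 0; 0 0 0 0 0; 0 0 0 0 0'; python3 - <<'E'
from rig import env
from h import *
print(env.observe()['ft_force'])
for n in ["scene","top"]:
    im=env.get_image(n); cv2.imwrite(f"pics/{n}10.png",im["color"])
    a=pickle.load(open(f"pics/{n}0.pkl","rb"))["color"]
    d=cv2.absdiff(a,im["color"]).max(2); reg=(slice(60,300),slice(90,345)) if n=="top" else (slice(125,330),slice(245,500)); print(n,(d[reg]>40).sum())
    cv2.imwrite(f"pics/{n}10d.png",d)
E
```

```text
time_s: 22.6
position: [0.4446, -0.2573, 0.2772]
tool_rot: [[0.221, 0.975, 0.0], [0.975, -0.221, -0.0], [-0.0, 0.0, -1.0]]
ft_force: [0.1, -0.2, 0.5]
grip_width: -0.0002
time_s: 23.1
position: [0.445, -0.256, 0.2768]
tool_rot: [[0.221, 0.975, 0.0], [0.975, -0.221, -0.0], [0.0, 0.0, -1.0]]
ft_force: [0.2, 0.1, 0.0]
grip_width: -0.0001
[0.23209933 0.08546414 0.00177466]
scene 0
top 1
```

View pics/top10.png

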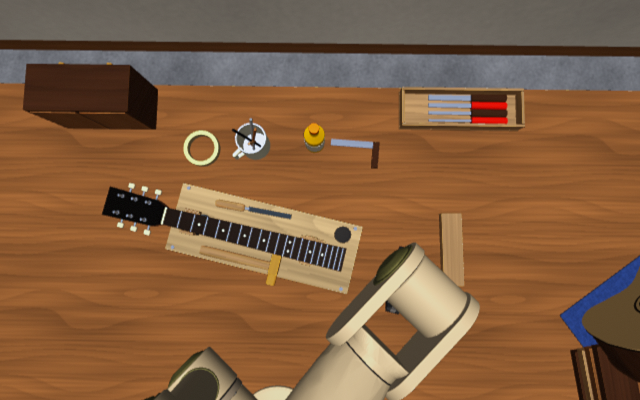

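View pics/scene10d.png

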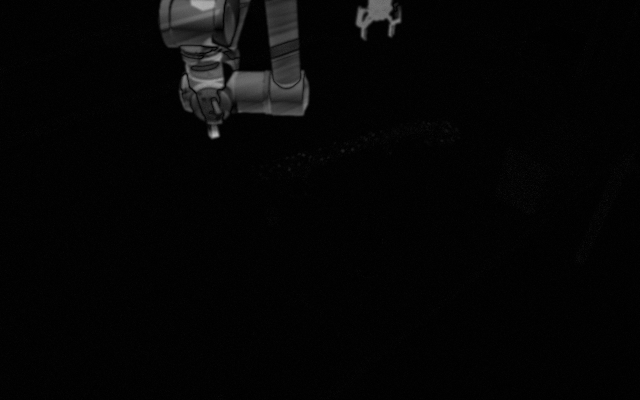

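The top and scene views show the neck and bystanders unchanged. To be sure of contact at the start, where the forces were small, I'll check that the neck sank in the pictures taken during the stroke, and check the force baseline.

```bash
python3 - <<'E'
from rig import env
from h import *
a=pickle.load(open("pics/scene0.pkl","rb"))["color"]; e=cv2.imread("pics/scene10.png")
def up(i,y0,y1,x0,x1,k): return cv2.resize(i[y0:y1,x0:x1],None,fx=k,fy=k,interpolation=cv2.INTER_CUBIC)
g=lambda i: cv2.cvtColor(i,cv2.COLOR_BGR2GRAY).astype(np.float32)
def sh(A,B,r,k): 
    A=g(A)[r];B=g(B)[r]; (x,y),q=cv2.phaseCorrelate(A,B,cv2.createHanningWindow(A.shape[::-1],cv2.CV_32F)); return round(x/k,3),round(y/k,3),round(q,2)
s3=cv2.imread("pics/s3.png"); k=5; box=(100,220,330,490)
H=(slice(90,220),slice(420,670)); B=(slice(240,400),slice(0,280)); M=(slice(400,600),slice(330,700)); N=(slice(150,290),slice(20,300))
for nm,R in [("head",H),("board2-5",N),("static mug",M)]: print("s3",nm,sh(up(a,*box,k),s3,R,k),"end",sh(up(a,*box,k),up(e,*box,k),R,k))
k=4
for f_,box,R in [("s6",(110,230,240,440),[(slice(90,220),slice(400,680)),(slice(150,290),slice(40,340)),(slice(270,400),slice(330,640))]),("s8",(110,230,220,420),[(slice(60,200),slice(440,760)),(slice(110,250),slice(300,560)),(slice(270,400),slice(420,700))]),("s9",(110,230,220,420),[(slice(60,200),slice(440,760)),(slice(150,290),slice(210,480)),(slice(270,400),slice(420,700))])]:
    I=cv2.imread(f"pics/{f_}.png")
    print(f_,[sh(up(a,*box,k),I,r,k) for r in R],"(last static)")
im=pickle.load(open("pics/scene0.pkl","rb"));p=proj(im,[[.5,.05,.147],[.5,.05,.146]]);print("px per 1mm sink",p[1]-p[0])
F=[]
for i in range(12):
    F.append(env.observe()['ft_force']); env.get_image("top")
F=np.array(F);print(F[:,2].round(2),F.mean(0),env.observe()['time_s'])
E
```

```text
s3 head (-0.082, 0.132, 0.25) end (-0.063, 0.085, 0.36)
s3 board2-5 (0.003, 0.028, 0.43) end (0.006, 0.003, 0.45)
s3 static mug (0.101, 0.014, 0.48) end (0.088, 0.01, 0.5)
s6 [(0.006, 0.135, 0.47), (-0.004, 0.005, 0.54), (-0.018, 0.132, 0.43)] (last static)
s8 [(0.015, 0.041, 0.35), (-0.026, 0.028, 0.41), (-0.003, 0.153, 0.45)] (last static)
s9 [(0.012, -0.013, 0.44), (-0.003, -0.004, 0.37), (0.004, 0.084, 0.44)] (last static)
px per 1mm sink [-0.00532869  0.31844738]
[ 0.03  1.03  0.   -0.58  0.24 -0.77 -0.26  0.2   0.12 -0.69  0.7  -0.04] [-0.17778452  0.17551727 -0.00216207] 23.8
```

The free baseline is now 0.0 N with 0.5 N of noise. The pressed readings averaged 1 to 2.2 N wherever a fret lay under the pads, including frets 1 and 20, and dropped to about 0 only in the wide gaps. Contact is confirmed, so I'm handing in.

```bash
python3 - <<'E'
from rig import env
print(env.close_job(), env.observe()['time_s'])
E
```

```text
the job is handed in; nothing more can be done
the job is handed in; nothing more can be done
```

I stroked the shut fingertips along the middle of the fretboard from the first fret to the last, then lifted off and moved the hand away. I handed the job in at about 24 s of the 54 s allowed.

- **Contact:** Averaged force was about 1 to 2.2 N (highest single reading about 3 N). It fell to near zero only in the wide gaps between the low frets. Sideways forces stayed under about 2.4 N, with no catching.
- **Position:** The wrist camera showed the fingers within about 1 mm of the middle line along the whole stroke.
- **After the stroke:** The neck and the things around its rest look unmoved in both the top and scene images. The force was back to 0 N with the hand clear.
- **Checks that disagreed:**
  - The force zero drifted from about -0.7 N to 0 N, and noise is about 0.5 N, so the lightest contact, over the first two frets, is known only to about ±0.3 N.
  - My image check for how far the neck sank was inconclusive, because the movement was below the picture's resolution.
  - The wrist and top cameras first differed by about 3 mm on the middle line. I settled that by comparing the fingers directly with the board.

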